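# Mirror the stamp rack for a left-handed glassworker

### The arm

A 7-joint arm with a two-finger parallel gripper is mounted at the origin on the work surface. World frame = base frame: x ahead of the robot, y to its left, z up, the work surface at z = 0. Lengths are in m, angles in rad, forces in N, time in s.
With the tool pointing down it reaches from about 0.4 to 0.85 m from the base axis. Payload 10.4 kg.
Tool frame: the origin (TCP) lies on the centre line of the jaws, within the pads' length; the fingertips stand 14 mm ahead of it and the grasp point (between the pads) lies 5 mm behind it (manip.tip_reach is the distance from the TCP to the fingertips, in m); z points along the fingers, y is the line along which they close (so a half turn about z gives the same grasp; the last joint's range is limited). The gripper opens to 85 mm and grips with 20 to 120 N. Pads are 22 mm wide; open, the fingers measure 114 mm over their backs; the gripper's body (76 mm by 85 mm) begins 54 mm behind the grasp point. The pads swing forward as they close: fully open they stand 13 mm farther back than shut.
Start: joints at [-1.331, 0.332, -0.065, 1.46, 0.022, 1.35, -0.088], TCP at [0.162, 0.604, 0.245] pointing down, gripper open.
Joint ranges: [-2.6, 2.6], [-0.5, 2.12], [-1.47, 1.34], [0.16, 2.42], [-1.27, 4.41], [0.06, 2.06], [-2.6, 2.6]. Speed limits (rad/s): [2.22, 2.22, 2.79, 2.79, 3.14, 3.14, 3.14].

### API

Orientations are given as a unit quaternion [x, y, z, w].
In Python, from workcell import manip gives the robot as it stands.
- The arm moves only by the shell command python3 -m pendant 'ROWS' [FORCE]. ROWS is JSON, a list of rows, each a list of 7 numbers: the shift along the tool's x, y, z in units of 50 mm (1.0 is 50 mm), then the turn, a rotation vector about the tool's x, y, z in units of 8 degrees (1.0 is 8 degrees), then the opening, from -1 (shut) to 1 (fully open), so that 0 is half open. In form: [[dx, dy, dz, ax, ay, az, jaw], ...]. A call has exactly 10 rows; each row is the pose to reach, as a shift and turn from the pose commanded when the call began, along the tool's axes at that moment; what a row does not reach only later rows make up. A row lasts 1/8 s, in which the tool goes at most 62.5 mm and 10.7 degrees, less where a joint would pass 70% of its speed; a pose out of reach is approached as far as the arm can. A call with a gripper value outside its range is refused whole. The fingers move at their own pace and stop on an object; FORCE is the grip in N (left out, the last holds). Time passes only in rows, so rows that repeat a pose let the fingers close, or fill a call up. It gives the time, the measured TCP pose, the force, the opening and the grip force at its end, in the units of the state.
- manip.get_obs(): the state, without advancing time (a new reading comes with each control period).
- manip.camera(name): name is "scene" or "top" or "wrist"; returns (picture, depth): 480x640x3 uint8, red, green, blue; 480x640 float32, m along the optical axis (not along the pixel's ray), 0 where there is no reading.
- manip.get_calibration(name): a dict with "fx", "fy", "cx", "cy" (pixels), "xyz" and "orientation" of the camera in the world. Camera axes: x right, y up, looking along -z (the intrinsics and any distortion apply to the point x, -y, -z); pixel columns grow to the right and rows downward; lengths in m; the calibration is good to about 2 mm. The wrist camera is an equidistant fisheye: a pixel r from the principal point sees the ray r / f radians off the axis. A picture is of the moment at which its call begins: read the wrist's pose just before it. get_calibration takes no time and is no camera call; for the wrist camera it gives the pose at the moment of the call.
- manip.hand_in(): hands the job in; it is judged then, once.
Trained networks look in the newest picture that a camera, given by its name, has taken for a name from the list of things; names that differ only in an ending like _2 or _b are one class to them, and where a whole thing is asked for, a point or a joint stands for the part that bears it (a point fixed in the world has none). Each returns a list of dicts, best first, with "p" (0 to 1); they miss things now and then, are a little off and sometimes report something else, mostly with a low value. They report only what shows in the picture. A call takes as long as a camera call.
- manip.find_in(thing, camera): "box" ([left, top, right, bottom] in pixels, round what is visible of it).
- manip.trace(thing, camera): "pixels" (480x640 bool, what is visible of it) and "box" ([left, top, right, bottom] in pixels, round what is visible of it).
- manip.tip_of(thing, camera): "pixel" ([column, row] in pixels: a listed point, or the origin of a listed thing).
The state is a dict: "clock": time; "joint_pos": joint angles; "joint_velocities": joint speeds; "tau": joint torques, N m; "position": TCP position; "ee_rot": TCP orientation; "ft_force": force on the tool from outside, world axes, zero at the start; "torque": the same for the moment, N m; "grip_width": opening from 0.0 (shut) to 1.0 (fully open); "grasp_force": force on a finger pad.
Only numpy, scipy, OpenCV 4.12 (cv2) and the standard library are available. Lean on these libraries where they do the work, as an engineer would, in place of code of your own. Each camera call takes 0.05 s, during which the arm holds its last target. There are 200 camera calls.

### The job

The next glassworker at this bench is left-handed and wants the stamps laid out as a mirror image: move all four graphite stamps from the full rack into the empty rack in reverse order, so that the stamp that stood leftmost in the full rack (as seen from the robot) ends in the rightmost pocket of the other rack, the second from the left in the second from the right, and so on. Each stamp must stand upright, flat on the bottom of its own pocket and near the pocket's middle.

Things in the scene. Friction and masses are not known exactly. Their poses are not given: they have to be found in the camera images.
- full_rack: Full rack (holds the stamps at the start), left or right of the other: brown wood, 72 (x) x 270 (y) x 20 mm high, fixed, four open pockets in a row along y, each 60 x 60 mm, walls 6 mm; pocket centres x = 0, y = +99, +33, -33, -99 mm. Origin mid-underside, z up; +y end is its left as seen from the robot (yaw at most 17 deg). Pocket bottoms (pale liner) 9 mm above the origin, walls 11 mm above them.
- empty_rack: Empty rack, twin of the full one: brown wood, 72 (x) x 270 (y) x 20 mm high, fixed, four open pockets in a row along y, each 60 x 60 mm, walls 6 mm; pocket centres x = 0, y = +99, +33, -33, -99 mm. Origin mid-underside, z up; +y end is its left as seen from the robot (yaw at most 17 deg). Pocket bottoms (pale liner) 9 mm above the origin, walls 11 mm above them.
- disc_mid (a point): Stamp whose black head, seen from above, is a round disc, 42 mm in diameter. Upright, 82 mm high, about 0.13 kg, any yaw: head 14 mm thick at the bottom, brass collar to 22 mm, then a straight round wooden handle, 22 mm diameter, up to 82 mm (grip there). Point: on its axis, 41 mm above its underside, 50 mm above the rack's origin when in a pocket; z up along the handle.
- square_mid (a point): Stamp whose black head, seen from above, is a square, 36 by 36 mm. Upright, 82 mm high, about 0.13 kg, any yaw: head 14 mm thick at the bottom, brass collar to 22 mm, then a straight round wooden handle, 22 mm diameter, up to 82 mm (grip there). Point: on its axis, 41 mm above its underside, 50 mm above the rack's origin when in a pocket; z up along the handle.
- bar_mid (a point): Stamp whose black head, seen from above, is a narrow bar, 20 by 44 mm. Upright, 82 mm high, about 0.13 kg, any yaw: head 14 mm thick at the bottom, brass collar to 22 mm, then a straight round wooden handle, 22 mm diameter, up to 82 mm (grip there). Point: on its axis, 41 mm above its underside, 50 mm above the rack's origin when in a pocket; z up along the handle.
- cross_mid (a point): Stamp whose black head, seen from above, is a plus-shaped cross, 44 mm across, arms 14 mm wide. Upright, 82 mm high, about 0.13 kg, any yaw: head 14 mm thick at the bottom, brass collar to 22 mm, then a straight round wooden handle, 22 mm diameter, up to 82 mm (grip there). Point: on its axis, 41 mm above its underside, 50 mm above the rack's origin when in a pocket; z up along the handle.
- pad_disc: The pale board liner, 58 by 58 by 3 mm, fixed in the pocket of the full rack in which the disc stamp stands at the start; it stays there and marks that pocket. Origin at the centre of its underside, 6 mm above the rack's origin.
- pad_square: The pale board liner, 58 by 58 by 3 mm, fixed in the pocket of the full rack in which the square stamp stands at the start; it stays there and marks that pocket. Origin at the centre of its underside, 6 mm above the rack's origin.
- pad_bar: The pale board liner, 58 by 58 by 3 mm, fixed in the pocket of the full rack in which the bar stamp stands at the start; it stays there and marks that pocket. Origin at the centre of its underside, 6 mm above the rack's origin.
- pad_cross: The pale board liner, 58 by 58 by 3 mm, fixed in the pocket of the full rack in which the cross stamp stands at the start; it stays there and marks that pocket. Origin at the centre of its underside, 6 mm above the rack's origin.

How it is judged:
By the outcome, as a careful person would: the job done as asked, in the order asked, and still so for the second after the job is handed in, with the robot touching nothing.
It also fails if it takes over 109 s, if anything falls off the work surface, if the arm or the gripper's body presses on something with over 40 N, if the wrist force passes 120 N, or if a joint passes its speed limit or range.

## Working session

There is one attempt and no reset: what is moved stays moved. The work goes in short steps, Python scripts to look and compute and a shell command to move; the robot and the scene stay as the last step left them, time stands still between calls to the robot, and variables do not carry over. Pictures are saved under pics/ and viewed, at most 14 in all, crops included, and the job is handed in when it is done.

```bash
mkdir -p pics; ls; python3 - <<'E'
from workcell import manip
import cv2
for n in("top","scene"):
    p,d=manip.camera(n); cv2.imwrite(f"pics/{n}0.png",p[:,:,::-1]); print(n,manip.get_calibration(n))
print(manip.get_obs()); print(manip.tip_reach)
E
```

```text
pics
top {'fx': 490.68617359585573, 'fy': 490.68617359585573, 'cx': 318.3807791712557, 'cy': 240.67757432514065, 'xyz': array([ 0.34145165, -0.00918459,  0.88104908]), 'orientation': array([ 0.07511522, -0.0685933 , -0.65100935,  0.75222303])}
scene {'fx': 484.17737755755866, 'fy': 484.17737755755866, 'cx': 317.6018592122605, 'cy': 240.33735955861312, 'xyz': array([ 1.00713102, -0.41993562,  0.6001891 ]), 'orientation': array([0.39149912, 0.1710042 , 0.38520812, 0.81798576])}
{'clock': 0.1, 'joint_pos': array([-1.33064186,  0.33278512, -0.06471479,  1.46082922,  0.02161853,
        1.34986557, -0.08850789]), 'joint_velocities': array([ 7.89621941e-05, -1.33489267e-03,  7.15412525e-05, -6.28589313e-04,
        1.97468211e-03,  6.52814905e-04,  5.76527665e-05]), 'tau': array([ 1.92614978e-03, -6.26744914e+01,  4.94941045e-02, -3.92431712e+01,
        1.63609145e-02,  6.94077156e-03, -1.68453624e-05]), 'position': array([0.16225971, 0.60326512, 0.24462364]), 'ee_rot': array([ 1.30985338e-01,  9.91384127e-01, -5.93786535e-04, -4.56251113e-05]), 'ft_force': array([ 0.02733524,  0.20078614, -0.46365511]), 'torque': array([ 0.02098185,  0.03094186, -0.04365438]), 'grasp_force': 0.0, 'grip_width': 0.9931799482640143}
0.014
```

View pics/top0.png

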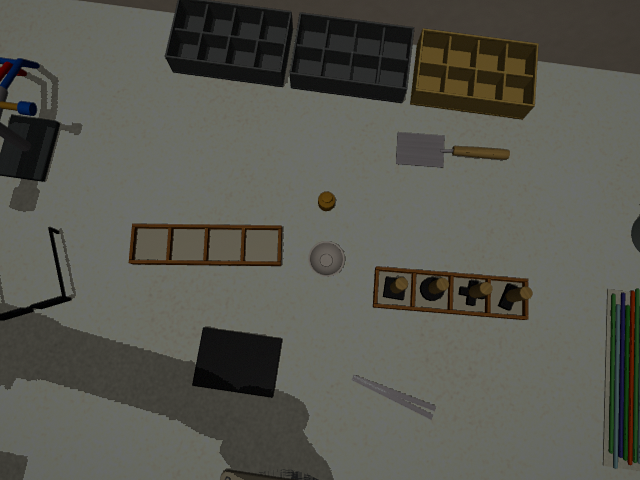

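View pics/scene0.png

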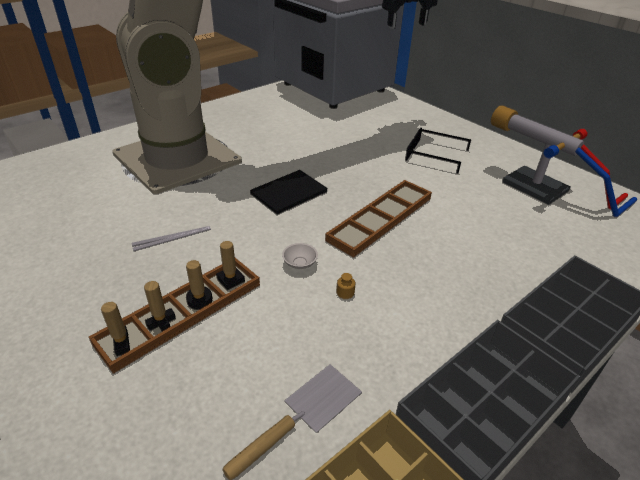

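The top view shows the empty rack on the left, spanning about (130–283, 224–265). The full rack is on the right, about (374–528, 267–318). Left to right it holds square, disc, cross, bar. In the scene view all four stamps stand upright. The arm sits out of the way, and there is a small bowl and a bottle between the racks.

```bash
cat > h.py <<'E'
from workcell import manip
import numpy as np, cv2
from scipy.spatial.transform import Rotation as R
def cloud(n):
    p,d=manip.camera(n); c=manip.get_calibration(n)
    v,u=np.mgrid[:480,:640]
    P=np.stack([(u-c['cx'])/c['fx']*d,-(v-c['cy'])/c['fy']*d,-d],-1)
    W=P@R.from_quat(c['orientation']).as_matrix().T+c['xyz']; W[d==0]=np.nan
    return p,W
def stamps(W,lo=.078,hi=.12,ylim=(-.7,.7),xlim=(.2,.7)):
    m=(W[...,2]>lo)&(W[...,2]<hi)&(W[...,1]>ylim[0])&(W[...,1]<ylim[1])&(W[...,0]>xlim[0])&(W[...,0]<xlim[1])
    k,l,s,_=cv2.connectedComponentsWithStats(m.astype(np.uint8))
    return [(W[l==i],s[i]) for i in range(1,k) if s[i,4]>15]
def rack(p,W,cam,box):
    """fit oriented rectangle on brown wood in the box"""
    x0,y0,x1,y1=box; q=np.zeros((480,640),bool); q[y0:y1,x0:x1]=1
    hsv=cv2.cvtColor(p,cv2.COLOR_RGB2HSV)
    b=q&(hsv[...,0]<18)&(hsv[...,1]>90)&(W[...,2]<.03)&(W[...,2]>.012)
    X=W[b]; (c,sz,a)=cv2.minAreaRect(X[:,:2].astype(np.float32))
    B=cv2.boxPoints((c,sz,a)); 
    e=max(((B[i]-B[i-1]) for i in range(4)),key=np.linalg.norm); e=e*np.sign(e[1])
    return np.array(c),sz,np.arctan2(-e[0],e[1]),np.median(X[:,2]),len(X)
E
python3 - <<'E'
from h import *
p,W=cloud("top")
print("table",np.nanmedian(W[280:310,300:360,2]))
for n,b in(("empty",(120,215,292,275)),("full",(364,255,540,328))): print(n,rack(p,W,"top",b))
for X,s in stamps(W,ylim=(-.45,-.0),xlim=(.2,.42)): 
    t=X[X[:,2]>np.percentile(X[:,2],60)-.003]; print("top",s,cv2.minEnclosingCircle(t[:,:2].astype(np.float32)),t.mean(0))
for n in("full_rack","empty_rack"):
    for r in manip.tip_of(n,"top")[:2]: print(n,r,W[int(r['pixel'][1]),int(r['pixel'][0])])
for n in("square","disc","cross","bar"):
    for r in manip.tip_of(n+"_mid","top")[:2]: print(n,r)
p,W=cloud("scene")
for X,s in stamps(W,ylim=(-.45,-.0),xlim=(.2,.42)): 
    t=X[X[:,2]>X[:,2].max()-.006]; print("scene",s,t.mean(0),X[:,2].max())
print(rack(p,W,"s",(320,175,440,258)),rack(p,W,"s",(80,255,270,375)))
E
```

```text
table 6.858927661645975e-05
empty (array([0.48388699, 0.21107782]), (0.07231946289539337, 0.2705109417438507), np.float32(0.13232133), np.float64(0.019538517725704474), 1819)
full (array([ 0.46029407, -0.2315996 ]), (0.0718347579240799, 0.26864543557167053), np.float32(0.061096475), np.float64(0.019724743645416987), 1771)
full_rack {'pixel': [448.1, 290.8], 'p': 0.97} [ 0.46503348 -0.22944346  0.00831037]
square {'pixel': [397.5, 284.0], 'p': 0.71}
square {'pixel': [431.0, 292.7], 'p': 0.4}
disc {'pixel': [436.9, 287.7], 'p': 0.9}
disc {'pixel': [207.0, 241.2], 'p': 0.64}
cross {'pixel': [507.7, 295.7], 'p': 0.7}
cross {'pixel': [480.4, 288.0], 'p': 0.6}
bar {'pixel': [514.2, 296.6], 'p': 0.66}
bar {'pixel': [437.4, 285.5], 'p': 0.48}
(array([0.48507237, 0.20875023]), (0.07424715161323547, 0.2721157968044281), np.float32(0.1290646), np.float64(0.01748951347969835), 1278) (array([ 0.46152711, -0.23454449]), (0.07464148849248886, 0.2696230113506317), np.float32(0.062505595), np.float64(0.018500149944610245), 2277)
```

Both fitted rack rectangles match the stated 72×270 mm size, and the top edges sit at z≈0.02. Next I fit the handle axes, using a known-radius circle on both clouds.

```bash
cat >> h.py <<'E'
from scipy.optimize import least_squares
def pockets(c,yaw):
    return [np.array(c)+y*np.array([-np.sin(yaw),np.cos(yaw)]) for y in(.099,.033,-.033,-.099)]
def axis(W,xy,lo=.042,hi=.082):
    m=(W[...,2]>lo)&(W[...,2]<hi)&(np.hypot(W[...,0]-xy[0],W[...,1]-xy[1])<.030)
    X=W[m]
    if len(X)<15: return None
    r=least_squares(lambda q:np.hypot(X[:,0]-q[0]-q[2]*(X[:,2]-.06),X[:,1]-q[1]-q[3]*(X[:,2]-.06))-.011,[*xy,0,0],loss='soft_l1',f_scale=.001)
    T=W[(np.hypot(W[...,0]-r.x[0],W[...,1]-r.x[1])<.009)&(W[...,2]>.05)]
    return r.x.round(4),len(X),T[:,2].max().round(4),T[T[:,2]>T[:,2].max()-.004][:,:2].mean(0).round(4)
E
python3 - <<'E'
from h import *
F=pockets((.4608,-.2325),.0615); E_=pockets((.4844,.210),.131)
print("E",np.round(E_,4))
for n in("top","scene"):
    p,W=cloud(n)
    for f in F: print(n,f.round(4),axis(W,f))
E
```

```text
E [[0.4715 0.3082]
 [0.4801 0.2427]
 [0.4887 0.1773]
 [0.4973 0.1118]]
top [ 0.4547 -0.1337] (array([ 0.4544, -0.1332, -0.0007,  0.0031]), 56, np.float64(0.0939), array([ 0.4543, -0.1335]))
top [ 0.4588 -0.1996] (array([ 0.4628, -0.199 , -0.0017, -0.0039]), 75, np.float64(0.0939), array([ 0.4629, -0.1992]))
top [ 0.4628 -0.2654] (array([ 0.4661, -0.2696, -0.0042,  0.0062]), 102, np.float64(0.0943), array([ 0.4659, -0.2696]))
top [ 0.4669 -0.3313] (array([ 4.684e-01, -3.343e-01,  4.000e-04,  3.000e-04]), 125, np.float64(0.0944), array([ 0.4683, -0.3345]))
scene [ 0.4547 -0.1337] (array([ 0.4535, -0.1344,  0.0055,  0.0015]), 240, np.float64(0.0922), array([ 0.4542, -0.1348]))
scene [ 0.4588 -0.1996] (array([ 0.4621, -0.2002, -0.0006,  0.0035]), 264, np.float64(0.0934), array([ 0.4626, -0.2006]))
scene [ 0.4628 -0.2654] (array([ 0.4654, -0.2708,  0.0031,  0.0044]), 285, np.float64(0.0934), array([ 0.4662, -0.2708]))
scene [ 0.4669 -0.3313] (array([ 4.675e-01, -3.355e-01,  1.180e-02,  3.000e-04]), 320, np.float64(0.0931), array([ 0.468 , -0.3355]))
```

Both cameras agree to about 1 mm: square (.454,-.134), disc (.4625,-.200), cross (.466,-.270), bar (.468,-.335), with tops near 0.091–0.094. I'll close the jaws along the rack's short axis, so the neighbours stay clear.

```bash
cat >> h.py <<'E'
def to(x,y,z,yaw):
    """delta in pendant units from measured pose; yaw = direction of tool y (mod pi)"""
    o=manip.get_obs(); R0=R.from_quat(o['ee_rot'])
    best=None
    for a in(yaw,yaw+np.pi):
        ty=np.array([np.cos(a),np.sin(a),0]); tz=np.array([0,0,-1.]); M=R.from_matrix(np.stack([np.cross(ty,tz),ty,tz],1))
        r=np.degrees((R0.inv()*M).as_rotvec())/8
        if best is None or np.linalg.norm(r)<np.linalg.norm(best): best=r
    d=R0.inv().apply(np.array([x,y,z])-o['position'])/.05
    print("d",d.round(3),"a",best.round(3),"at",o['position'].round(4),"F",o['ft_force'].round(1),"t",round(o['clock'],2),"grip",round(o['grip_width'],3),round(o['grasp_force'],1))
E
python3 -c "
from h import *
to(.46,.25,.2,.0615);to(.454,-.1338,.17,.0615)"
```

```text
d [-7.586 -5.282  0.906] a [ 0.000e+00 -1.000e-03  8.928e+00] at [0.1623 0.6036 0.2454] F [0.2 0.6 0.8] t 0.6 grip 1.0 0.0
d [ -9.463 -12.726   1.506] a [ 0.000e+00 -1.000e-03  8.928e+00] at [0.1623 0.6036 0.2454] F [0.2 0.6 0.8] t 0.6 grip 1.0 0.0
```

```bash
python3 -m pendant '[[-0.8,-0.5,0.1,0,0,0.9,1],[-1.6,-1.1,0.2,0,0,1.8,1],[-2.4,-1.7,0.3,0,0,2.7,1],[-3.2,-2.3,0.4,0,0,3.6,1],[-4,-2.9,0.5,0,0,4.5,1],[-4.8,-3.4,0.6,0,0,5.4,1],[-5.6,-4,0.7,0,0,6.3,1],[-6.4,-4.5,0.8,0,0,7.2,1],[-7.2,-5,0.9,0,0,8.1,1],[-7.59,-5.28,0.9,0,0,8.93,1]]' 40; python3 -c "
from h import *
to(.454,-.1338,.17,.0615)"
```

```text
clock: 1.85
position: [0.4618, 0.2476, 0.2002]
ee_rot: [0.688, 0.726, -0.0, 0.0]
ft_force: [-0.1, 0.9, -0.4]
grip_width: 0.998
grasp_force: 0.0
d [-7.607 -0.569  0.607] a [ 0.002  0.003 -0.052] at [0.4618 0.2476 0.2002] F [-0.1  0.9 -0.4] t 1.85 grip 0.998 0.0
```

```bash
python3 -m pendant '[[-1,-0.1,0.1,0,0,0,1],[-2,-0.2,0.2,0,0,0,1],[-3,-0.3,0.3,0,0,0,1],[-4,-0.35,0.4,0,0,0,1],[-5,-0.4,0.5,0,0,0,1],[-6,-0.45,0.6,0,0,0,1],[-7,-0.5,0.6,0,0,0,1],[-7.65,-0.57,0.6,0,0,0,1],[-7.65,-0.57,0.6,0,0,0,1],[-7.65,-0.57,0.6,0,0,0,1]]' 40; python3 -c "
from h import *
to(.454,-.1338,.06,.0615)"
```

```text
clock: 3.1
position: [0.4553, -0.1327, 0.1703]
ee_rot: [0.685, 0.729, 0.0, -0.0]
ft_force: [0.4, 0.4, 0.0]
grip_width: 1.001
grasp_force: 0.0
d [-0.021 -0.028  2.206] a [ 0.001 -0.003  0.001] at [ 0.4553 -0.1327  0.1703] F [0.4 0.4 0. ] t 3.1 grip 1.001 0.0
```

```bash
python3 -m pendant '[[-0.02,-0.03,0.6,0,0,0,1],[-0.02,-0.03,1.2,0,0,0,1],[-0.02,-0.03,1.8,0,0,0,1],[-0.02,-0.03,2.2,0,0,0,1],[-0.02,-0.03,2.2,0,0,0,1],[-0.02,-0.03,2.2,0,0,0,-0.6],[-0.02,-0.03,2.2,0,0,0,-1],[-0.02,-0.03,2.2,0,0,0,-1],[-0.02,-0.03,2.2,0,0,0,-1],[-0.02,-0.03,2.2,0,0,0,-1]]' 40; python3 -c "
from h import *
to(.454,-.1338,.17,.0615)"
```

```text
clock: 4.35
position: [0.4542, -0.1345, 0.0608]
ee_rot: [0.685, 0.728, 0.0, 0.0]
ft_force: [-0.5, 1.1, 6.4]
grip_width: 0.245
grasp_force: 39.1
d [ 0.015 -0.    -2.184] a [ 0.006 -0.002 -0.003] at [ 0.4542 -0.1345  0.0608] F [-0.5  1.1  6.4] t 4.35 grip 0.245 39.1
```

```bash
python3 -m pendant '[[0,0,-0.7,0,0,0,-1],[0,0,-1.5,0,0,0,-1],[0,0,-2.3,0,0,0,-1],[0.8,0.2,-2.3,0,0,-0.1,-1],[1.7,0.4,-2.3,0,0,-0.2,-1],[2.6,0.6,-2.3,0,0,-0.3,-1],[3.5,0.8,-2.3,0,0,-0.4,-1],[4.3,1,-2.3,0,0,-0.5,-1],[4.87,1.17,-2.3,0,0,-0.5,-1],[4.87,1.17,-2.3,0,0,-0.5,-1]]' 40; python3 -c "
from h import *
to(.4973,.1118,.0635,.131)
p,d=manip.camera('scene'); cv2.imwrite('pics/s1.png',p[100:400,100:500,::-1])"
```

```text
clock: 5.6
position: [0.497, 0.1143, 0.1749]
ee_rot: [0.658, 0.753, -0.0, -0.0]
ft_force: [-0.1, -1.1, -0.6]
grip_width: 0.244
grasp_force: 39.6
d [-0.051  0.     2.227] a [-0.005  0.001  0.026] at [0.497  0.1143 0.1749] F [-0.1 -1.1 -0.6] t 5.6 grip 0.244 39.6
```

View pics/s1.png

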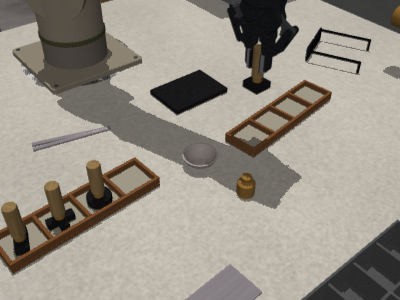

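The crop shows the square stamp hanging upright from the gripper at about (257, 70), near the empty rack. The other three are still standing.

```bash
python3 -m pendant '[[-0.05,0,0.6,0,0,0,-1],[-0.05,0,1.2,0,0,0,-1],[-0.05,0,1.7,0,0,0,-1],[-0.05,0,1.9,0,0,0,-1],[-0.05,0,2.05,0,0,0,-1],[-0.05,0,2.15,0,0,0,-1],[-0.05,0,2.2,0,0,0,-1],[-0.05,0,2.2,0,0,0,-1],[-0.05,0,2.2,0,0,0,-1],[-0.05,0,2.2,0,0,0,-1]]' 40; python3 -c "
from h import *
to(.4973,.1118,.0608,.131)"
```

```text
clock: 6.9
position: [0.4977, 0.1097, 0.0655]
ee_rot: [0.659, 0.752, 0.0, 0.0]
ft_force: [-0.3, 0.6, -0.3]
grip_width: 0.25
grasp_force: 39.5
d [ 0.044 -0.002  0.094] a [ 0.003 -0.002  0.   ] at [0.4977 0.1097 0.0655] F [-0.3  0.6 -0.3] t 6.9 grip 0.25 39.5
```

```bash
python3 -m pendant '[[0.04,0,0.04,0,0,0,-1],[0.04,0,0.08,0,0,0,-1],[0.04,0,0.09,0,0,0,-1],[0.04,0,0.09,0,0,0,-1],[0.04,0,0.09,0,0,0,-0.4],[0.04,0,0.09,0,0,0,0.3],[0.04,0,0.09,0,0,0,1],[0.04,0,-0.2,0,0,0,1],[0.04,0,-1.2,0,0,0,1],[0.04,0,-2.2,0,0,0,1]]' 40; python3 -c "
from h import *
to(.4625,-.1996,.17,.0615)
p,W=cloud('scene'); print(axis(W,(.4973,.1118)))
p,W=cloud('top'); print(axis(W,(.4973,.1118)));print(axis(W,(.4625,-.1996)))"
```

```text
clock: 8.15
position: [0.4972, 0.1112, 0.1775]
ee_rot: [0.66, 0.752, -0.0, 0.0]
ft_force: [1.2, 0.1, -0.8]
grip_width: 0.997
grasp_force: 0.0
d [-6.073 -1.496  0.151] a [0.001 0.002 0.494] at [0.4972 0.1112 0.1775] F [ 1.2  0.1 -0.8] t 8.15 grip 0.997 0.0
(array([ 0.4963,  0.1114,  0.0032, -0.0063]), 196, np.float64(0.0917), array([0.4964, 0.111 ]))
(array([ 0.4972,  0.1134, -0.0136, -0.0008]), 45, np.float64(0.5614), array([0.497 , 0.1132]))
(array([ 0.4629, -0.199 , -0.006 , -0.0079]), 74, np.float64(0.0947), array([ 0.4626, -0.1994]))
```

The square is in place, upright and within 1 mm. Next is the disc.

```bash
python3 -m pendant '[[-0.9,-0.2,0,0,0,0,1],[-1.8,-0.4,0,0,0,0.1,1],[-2.7,-0.6,0,0,0,0.2,1],[-3.6,-0.8,0,0,0,0.3,1],[-4.5,-1.1,0,0,0,0.4,1],[-5.4,-1.3,0.1,0,0,0.5,1],[-6.07,-1.5,0.15,0,0,0.5,1],[-6.07,-1.5,0.15,0,0,0.5,1],[-6.07,-1.5,0.15,0,0,0.5,1],[-6.07,-1.5,0.15,0,0,0.5,1]]' 40; python3 -c "
from h import *
to(.4625,-.1996,.06,.0615)"
```

```text
clock: 9.5
position: [0.463, -0.1979, 0.1679]
ee_rot: [0.684, 0.729, 0.0, -0.0]
ft_force: [-1.0, -0.1, -1.0]
grip_width: 1.003
grasp_force: 0.0
d [-0.034 -0.012  2.157] a [ 0.002 -0.004  0.011] at [ 0.463  -0.1979  0.1679] F [-1.  -0.1 -1. ] t 9.5 grip 1.003 0.0
```

```bash
python3 -m pendant '[[-0.02,-0.01,0.6,0,0,0,1],[-0.02,-0.01,1.2,0,0,0,1],[-0.02,-0.01,1.8,0,0,0,1],[-0.02,-0.01,2.15,0,0,0,1],[-0.02,-0.01,2.15,0,0,0,1],[-0.02,-0.01,2.15,0,0,0,-0.6],[-0.02,-0.01,2.15,0,0,0,-1],[-0.02,-0.01,2.15,0,0,0,-1],[-0.02,-0.01,2.15,0,0,0,-1],[-0.02,-0.01,2.15,0,0,0,-1]]' 40; python3 -c "
from h import *
to(.4887,.1773,.17,.131)"
```

```text
clock: 10.75
position: [0.4626, -0.2002, 0.0608]
ee_rot: [0.685, 0.728, 0.0, 0.0]
ft_force: [-0.3, 1.7, 6.2]
grip_width: 0.247
grasp_force: 39.1
d [ 7.504  0.985 -2.183] a [ 0.006 -0.001 -0.5  ] at [ 0.4626 -0.2002  0.0608] F [-0.3  1.7  6.2] t 10.75 grip 0.247 39.1
```

```bash
python3 -m pendant '[[0,0,-0.8,0,0,0,-1],[0,0,-1.6,0,0,0,-1],[0.3,0,-2.3,0,0,0,-1],[1.3,0.2,-2.3,0,0,-0.1,-1],[2.4,0.4,-2.3,0,0,-0.2,-1],[3.5,0.5,-2.3,0,0,-0.3,-1],[4.6,0.7,-2.3,0,0,-0.4,-1],[5.7,0.8,-2.3,0,0,-0.5,-1],[6.7,0.9,-2.3,0,0,-0.5,-1],[7.5,0.98,-2.3,0,0,-0.5,-1]]' 40; python3 -m pendant '[[0,0,0,0,0,0,-1],[0,0,0,0,0,0,-1],[0,0,0.6,0,0,0,-1],[0,0,1.2,0,0,0,-1],[0,0,1.8,0,0,0,-1],[0,0,2,0,0,0,-1],[0,0,2.1,0,0,0,-1],[0,0,2.2,0,0,0,-1],[0,0,2.2,0,0,0,-1],[0,0,2.2,0,0,0,-1]]' 40;  python3 -c "
from h import *
to(.4887,.1773,.0608,.131)"
```

```text
clock: 12.0
position: [0.4876, 0.1793, 0.1749]
ee_rot: [0.659, 0.752, -0.0, -0.0]
ft_force: [0.6, 0.2, -1.0]
grip_width: 0.244
grasp_force: 39.7
clock: 13.25
position: [0.4884, 0.1773, 0.0658]
ee_rot: [0.659, 0.752, 0.0, 0.0]
ft_force: [-0.2, -1.1, -2.0]
grip_width: 0.245
grasp_force: 39.7
d [-0.001  0.005  0.1  ] a [ 0.005 -0.003 -0.   ] at [0.4884 0.1773 0.0658] F [-0.2 -1.1 -2. ] t 13.25 grip 0.245 39.7
```

```bash
python3 -m pendant '[[0,0,0.04,0,0,0,-1],[0,0,0.08,0,0,0,-1],[0,0,0.09,0,0,0,-1],[0,0,0.09,0,0,0,-1],[0,0,0.09,0,0,0,-0.4],[0,0,0.09,0,0,0,0.3],[0,0,0.09,0,0,0,1],[0,0,-0.2,0,0,0,1],[0,0,-1.2,0,0,0,1],[0,0,-2.2,0,0,0,1]]' 40; python3 -c "
from h import *
to(.4658,-.2702,.17,.0615)
p,W=cloud('scene'); print(axis(W,(.4887,.1773)))
p,W=cloud('top'); print(axis(W,(.4658,-.2702)))"
```

```text
clock: 14.5
position: [0.4881, 0.1768, 0.1775]
ee_rot: [0.659, 0.752, 0.0, 0.0]
ft_force: [0.8, 0.3, 0.0]
grip_width: 1.001
grasp_force: 0.0
d [-8.806 -1.605  0.152] a [0.002 0.001 0.495] at [0.4881 0.1768 0.1775] F [0.8 0.3 0. ] t 14.5 grip 1.001 0.0
(array([ 0.4873,  0.177 , -0.0108,  0.0006]), 195, np.float64(0.0916), array([0.4876, 0.1768]))
(array([ 4.661e-01, -2.696e-01,  4.000e-04, -8.000e-04]), 104, np.float64(0.0939), array([ 0.4652, -0.2693]))
```

The disc is placed. Next is the cross.

```bash
python3 -m pendant '[[-1.1,-0.2,0,0,0,0,1],[-2.2,-0.4,0,0,0,0.1,1],[-3.3,-0.6,0,0,0,0.2,1],[-4.4,-0.8,0,0,0,0.3,1],[-5.5,-1,0,0,0,0.4,1],[-6.6,-1.2,0.1,0,0,0.5,1],[-7.7,-1.4,0.15,0,0,0.5,1],[-8.8,-1.6,0.15,0,0,0.5,1],[-8.8,-1.6,0.15,0,0,0.5,1],[-8.8,-1.6,0.15,0,0,0.5,1]]' 40; python3 -c "
from h import *
to(.4658,-.2702,.06,.0615)"
```

```text
clock: 15.85
position: [0.4662, -0.2693, 0.1678]
ee_rot: [0.685, 0.728, 0.0, -0.0]
ft_force: [-0.1, 0.5, -0.1]
grip_width: 1.001
grasp_force: 0.0
d [-0.018 -0.009  2.156] a [-0.001 -0.003 -0.005] at [ 0.4662 -0.2693  0.1678] F [-0.1  0.5 -0.1] t 15.85 grip 1.001 0.0
```

```bash
python3 -m pendant '[[0,0,0.6,0,0,0,1],[0,0,1.2,0,0,0,1],[0,0,1.8,0,0,0,1],[0,0,2.15,0,0,0,1],[0,0,2.15,0,0,0,1],[0,0,2.15,0,0,0,-0.6],[0,0,2.15,0,0,0,-1],[0,0,2.15,0,0,0,-1],[0,0,2.15,0,0,0,-1],[0,0,2.15,0,0,0,-1]]' 40; python3 -c "
from h import *
to(.4801,.2427,.17,.131)"
```

```text
clock: 17.1
position: [0.4666, -0.2696, 0.0606]
ee_rot: [0.685, 0.728, 0.0, 0.0]
ft_force: [-1.2, 0.7, 4.8]
grip_width: 0.248
grasp_force: 39.1
d [10.211  0.898 -2.187] a [ 0.005  0.    -0.5  ] at [ 0.4666 -0.2696  0.0606] F [-1.2  0.7  4.8] t 17.1 grip 0.248 39.1
```

```bash
python3 -m pendant '[[0,0,-0.8,0,0,0,-1],[0,0,-1.6,0,0,0,-1],[0.3,0,-2.3,0,0,0,-1],[1.3,0.1,-2.3,0,0,-0.1,-1],[2.4,0.2,-2.3,0,0,-0.2,-1],[3.5,0.3,-2.3,0,0,-0.3,-1],[4.6,0.4,-2.3,0,0,-0.4,-1],[5.7,0.5,-2.3,0,0,-0.5,-1],[6.8,0.6,-2.3,0,0,-0.5,-1],[7.9,0.7,-2.3,0,0,-0.5,-1]]' 40; python3 -c "
from h import *
to(.4801,.2427,.17,.131)"
```

```text
clock: 18.35
position: [0.4767, 0.1285, 0.1752]
ee_rot: [0.659, 0.752, 0.0, -0.0]
ft_force: [1.2, 0.0, -1.0]
grip_width: 0.249
grasp_force: 39.5
d [2.256 0.365 0.106] a [-0.    -0.003 -0.002] at [0.4767 0.1285 0.1752] F [ 1.2  0.  -1. ] t 18.35 grip 0.249 39.5
```

```bash
python3 -m pendant '[[0.9,0.15,0,0,0,0,-1],[1.8,0.3,0,0,0,0,-1],[2.28,0.36,0,0,0,0,-1],[2.28,0.36,0,0,0,0,-1],[2.28,0.36,0.6,0,0,0,-1],[2.28,0.36,1.2,0,0,0,-1],[2.28,0.36,1.8,0,0,0,-1],[2.28,0.36,2.1,0,0,0,-1],[2.28,0.36,2.2,0,0,0,-1],[2.28,0.36,2.2,0,0,0,-1]]' 40;  python3 -c "
from h import *
to(.4801,.2427,.0608,.131)"
```

```text
clock: 19.6
position: [0.4805, 0.242, 0.0659]
ee_rot: [0.66, 0.752, 0.0, 0.0]
ft_force: [-0.7, 0.0, -0.4]
grip_width: 0.243
grasp_force: 39.5
d [ 0.014 -0.006  0.102] a [ 0.005 -0.002 -0.004] at [0.4805 0.242  0.0659] F [-0.7  0.  -0.4] t 19.6 grip 0.243 39.5
```

```bash
python3 -m pendant '[[0.01,0,0.04,0,0,0,-1],[0.01,0,0.08,0,0,0,-1],[0.01,0,0.09,0,0,0,-1],[0.01,0,0.09,0,0,0,-1],[0.01,0,0.09,0,0,0,-0.4],[0.01,0,0.09,0,0,0,0.3],[0.01,0,0.09,0,0,0,1],[0.01,0,-0.2,0,0,0,1],[0.01,0,-1.2,0,0,0,1],[0.01,0,-2.2,0,0,0,1]]' 40; python3 -c "
from h import *
to(.468,-.335,.17,.0615)
p,W=cloud('scene'); print(axis(W,(.4801,.2427)))
p,W=cloud('top'); print(axis(W,(.468,-.335)))"
```

```text
clock: 20.85
position: [0.4799, 0.2424, 0.1776]
ee_rot: [0.659, 0.752, 0.0, 0.0]
ft_force: [0.5, -0.4, -0.4]
grip_width: 1.0
grasp_force: 0.0
d [-11.419  -1.74    0.152] a [0.002 0.001 0.495] at [0.4799 0.2424 0.1776] F [ 0.5 -0.4 -0.4] t 20.85 grip 1.0 0.0
(array([0.479 , 0.2416, 0.0051, 0.005 ]), 183, np.float64(0.2767), array([0.4819, 0.2342]))
(array([ 0.4682, -0.3343,  0.0107, -0.0017]), 127, np.float64(0.0945), array([ 0.4683, -0.3337]))
```

The cross is placed. Last is the bar.

```bash
python3 -m pendant '[[-1.2,-0.2,0,0,0,0,1],[-2.4,-0.4,0,0,0,0.1,1],[-3.6,-0.6,0,0,0,0.2,1],[-4.8,-0.8,0,0,0,0.3,1],[-6,-1,0,0,0,0.4,1],[-7.2,-1.2,0.1,0,0,0.5,1],[-8.4,-1.4,0.15,0,0,0.5,1],[-9.6,-1.55,0.15,0,0,0.5,1],[-10.7,-1.7,0.15,0,0,0.5,1],[-11.42,-1.74,0.15,0,0,0.5,1]]' 40; python3 -m pendant '[[0,0,0,0,0,0,1],[0,0,0,0,0,0,1],[0,0,0,0,0,0,1],[0,0,0,0,0,0,1],[0,0,0,0,0,0,1],[0,0,0,0,0,0,1],[0,0,0.3,0,0,0,1],[0,0,0.6,0,0,0,1],[0,0,0.6,0,0,0,1],[0,0,0.6,0,0,0,1]]' 40; python3 -c "
from h import *
to(.468,-.335,.06,.0615)"
```

```text
clock: 22.2
position: [0.4674, -0.3376, 0.1681]
ee_rot: [0.686, 0.728, -0.0, 0.0]
ft_force: [0.4, 0.1, 0.7]
grip_width: 1.001
grasp_force: 0.0
clock: 23.45
position: [0.4682, -0.3349, 0.1377]
ee_rot: [0.685, 0.728, -0.0, -0.0]
ft_force: [-0.0, 0.9, -0.0]
grip_width: 0.996
grasp_force: 0.0
d [-1.000e-03 -3.000e-03  1.554e+00] a [-0.003  0.    -0.005] at [ 0.4682 -0.3349  0.1377] F [-0.   0.9 -0. ] t 23.45 grip 0.996 0.0
```

```bash
python3 -m pendant '[[0,0,0.5,0,0,0,1],[0,0,1,0,0,0,1],[0,0,1.4,0,0,0,1],[0,0,1.55,0,0,0,1],[0,0,1.55,0,0,0,1],[0,0,1.55,0,0,0,-0.6],[0,0,1.55,0,0,0,-1],[0,0,1.55,0,0,0,-1],[0,0,1.55,0,0,0,-1],[0,0,1.55,0,0,0,-1]]' 40; python3 -c "
from h import *
to(.4715,.3082,.17,.131)"
```

```text
clock: 24.7
position: [0.4684, -0.3348, 0.0606]
ee_rot: [0.685, 0.728, 0.0, 0.0]
ft_force: [-0.1, 0.1, 4.5]
grip_width: 0.246
grasp_force: 39.1
d [12.833  0.848 -2.188] a [ 0.003 -0.    -0.501] at [ 0.4684 -0.3348  0.0606] F [-0.1  0.1  4.5] t 24.7 grip 0.246 39.1
```

```bash
python3 -m pendant '[[0,0,-0.8,0,0,0,-1],[0,0,-1.6,0,0,0,-1],[0.3,0,-2.3,0,0,0,-1],[1.4,0.1,-2.3,0,0,-0.1,-1],[2.5,0.2,-2.3,0,0,-0.2,-1],[3.6,0.3,-2.3,0,0,-0.3,-1],[4.7,0.4,-2.3,0,0,-0.4,-1],[5.8,0.5,-2.3,0,0,-0.5,-1],[6.9,0.6,-2.3,0,0,-0.5,-1],[7,0.6,-2.3,0,0,-0.5,-1]]' 40; python3 -c "
from h import *
to(.4715,.3082,.17,.131)"
```

```text
clock: 25.95
position: [0.4765, 0.0206, 0.1751]
ee_rot: [0.657, 0.754, 0.0, -0.0]
ft_force: [-0.1, -1.7, -0.1]
grip_width: 0.248
grasp_force: 39.4
d [5.712 0.689 0.106] a [-0.002 -0.006  0.046] at [0.4765 0.0206 0.1751] F [-0.1 -1.7 -0.1] t 25.95 grip 0.248 39.4
```

```bash
python3 -m pendant '[[1,0.1,0,0,0,0,-1],[2,0.2,0,0,0,0,-1],[3,0.3,0,0,0,0,-1],[4,0.4,0,0,0,0,-1],[5,0.5,0,0,0,0,-1],[5.8,0.66,0,0,0,0,-1],[5.8,0.66,0,0,0,0,-1],[5.8,0.66,0,0,0,0,-1],[5.8,0.66,0.5,0,0,0,-1],[5.8,0.66,1,0,0,0,-1]]' 40;  python3 -c "
from h import *
to(.4715,.3082,.0660,.131)"
```

```text
clock: 27.2
position: [0.4724, 0.3065, 0.1251]
ee_rot: [0.66, 0.751, 0.0, 0.0]
ft_force: [0.2, 0.1, -2.1]
grip_width: 0.242
grasp_force: 39.5
d [ 0.036 -0.015  1.182] a [ 0.005 -0.003 -0.018] at [0.4724 0.3065 0.1251] F [ 0.2  0.1 -2.1] t 27.2 grip 0.242 39.5
```

```bash
python3 -m pendant '[[0.02,-0.01,0.4,0,0,0,-1],[0.02,-0.01,0.8,0,0,0,-1],[0.02,-0.01,1,0,0,0,-1],[0.02,-0.01,1.1,0,0,0,-1],[0.02,-0.01,1.18,0,0,0,-1],[0.02,-0.01,1.18,0,0,0,-1],[0.02,-0.01,1.18,0,0,0,-1],[0.02,-0.01,1.18,0,0,0,-1],[0.02,-0.01,1.18,0,0,0,-1],[0.02,-0.01,1.18,0,0,0,-1]]' 40;  python3 -c "
from h import *
to(.4715,.3082,.0608,.131)"
```

```text
clock: 28.45
position: [0.4711, 0.3092, 0.0664]
ee_rot: [0.659, 0.752, 0.0, -0.0]
ft_force: [0.3, 0.1, -1.3]
grip_width: 0.248
grasp_force: 39.5
d [-0.021  0.006  0.111] a [ 0.001 -0.001  0.   ] at [0.4711 0.3092 0.0664] F [ 0.3  0.1 -1.3] t 28.45 grip 0.248 39.5
```

```bash
python3 -m pendant '[[-0.02,0,0.05,0,0,0,-1],[-0.02,0,0.09,0,0,0,-1],[-0.02,0,0.1,0,0,0,-1],[-0.02,0,0.1,0,0,0,-1],[-0.02,0,0.1,0,0,0,-0.4],[-0.02,0,0.1,0,0,0,0.3],[-0.02,0,0.1,0,0,0,1],[-0.02,0,-0.2,0,0,0,1],[-0.02,0,-1.2,0,0,0,1],[-0.02,0,-2.2,0,0,0,1]]' 40; python3 -m pendant '[[0,0,-1,0,0,0,1],[-1,0,-2,0,0,0,1],[-2,0,-2,0,0,0,1],[-3,0,-2,0,0,0,1],[-4,0,-2,0,0,0,1],[-5,0,-2,0,0,0,1],[-6,0,-2,0,0,0,1],[-7,0,-2,0,0,0,1],[-8,0,-2,0,0,0,1],[-9,0,-2,0,0,0,1]]'; python3 - <<'E'
from h import *
E_=pockets((.4844,.210),.131)
for n in('scene','top'):
    p,W=cloud(n)
    for e in E_: print(n,e.round(4),axis(W,e))
    cv2.imwrite(f'pics/end_{n}.png',p[:,:,::-1] if n=='scene' else cv2.resize(p[180:320,80:560,::-1],None,fx=1.6,fy=1.6))
E
```

```text
clock: 29.7
position: [0.4712, 0.3079, 0.1786]
ee_rot: [0.66, 0.752, 0.0, 0.0]
ft_force: [0.7, -0.2, 0.1]
grip_width: 0.998
grasp_force: 0.0
clock: 30.95
position: [0.5299, -0.1396, 0.2775]
ee_rot: [0.659, 0.752, 0.001, 0.0]
ft_force: [1.1, 0.3, 0.4]
grip_width: 1.002
grasp_force: 0.0
scene [0.4715 0.3082] (array([ 4.701e-01,  3.073e-01,  1.900e-03, -4.000e-04]), 170, np.float64(0.0921), array([0.4707, 0.3065]))
scene [0.4801 0.2427] (array([ 0.4788,  0.2414, -0.0019, -0.0039]), 176, np.float64(0.0917), array([0.4795, 0.2403]))
scene [0.4887 0.1773] (array([ 0.4875,  0.177 , -0.0055,  0.013 ]), 188, np.float64(0.0908), array([0.4877, 0.1767]))
scene [0.4973 0.1118] (array([ 0.4965,  0.1115, -0.0075,  0.0023]), 199, np.float64(0.0915), array([0.4974, 0.1113]))
top [0.4715 0.3082] (array([ 0.4708,  0.309 , -0.0094,  0.0009]), 118, np.float64(0.0956), array([0.4689, 0.3078]))
top [0.4801 0.2427] (array([ 0.4796,  0.2433, -0.0023, -0.002 ]), 98, np.float64(0.0936), array([0.4795, 0.2427]))
top [0.4887 0.1773] (array([ 0.4881,  0.1786, -0.0031, -0.0054]), 75, np.float64(0.0942), array([0.4877, 0.1783]))
top [0.4973 0.1118] (array([ 0.4974,  0.1133,  0.0033, -0.0017]), 67, np.float64(0.0936), array([0.4972, 0.1127]))
```

View pics/end_scene.png

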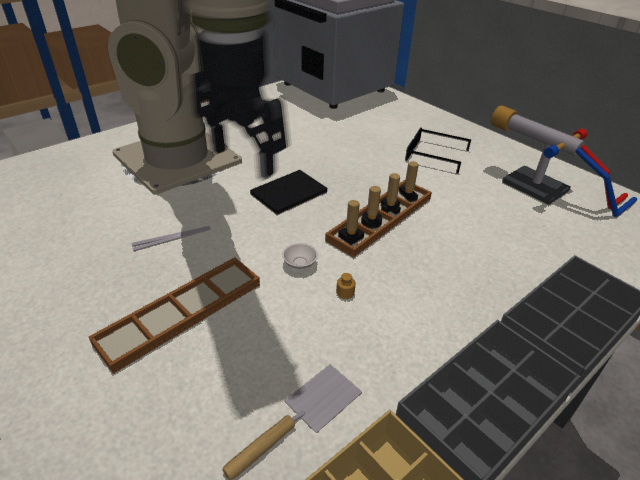

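View pics/end_top.png

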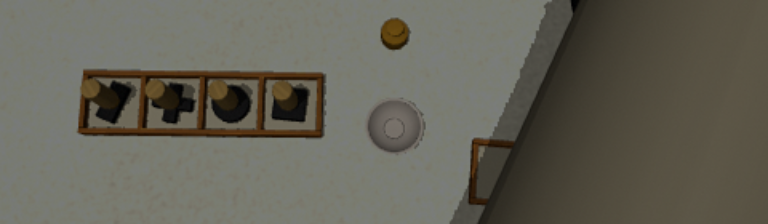

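The full rack is empty. The target rack reads bar, cross, disc, square from left to right, at about x = 105, 170, 230 and 290 in the top crop. All four are upright with tops at about 0.092, and within 2 mm of their pocket centres.

```bash
python3 -c "
from workcell import manip
print(manip.hand_in())"
```

```text
the job is handed in; nothing more can be done
None
```

I moved all four stamps into the other rack in mirrored order (bar, cross, disc, square from left to right); each stands upright and within about 2 mm of its pocket's centre by camera, and I handed the job in at about 31 s with no verdict shown.

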